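# Pack the paint jars into the round tin at the model railway

## Task

Pack all seven paint jars into the round tin, standing upright on its floor with the red jar in the middle and the other six in a ring round it; the four already inside stand anyhow, so shift those that are in the way. Set the jars down without dropping or tipping them, leave the models where they are, and do not touch the lamp mast.

Things in the scene. Friction and masses are not known exactly. Their poses are not given: they have to be found in the camera images.
- tin: open, shallow, round steel tin, fixed to the board: 221 mm outside, 216 mm inside diameter, 45 mm high, floor 4 mm thick; origin at the centre of its underside, z up. Seven jars fit only as one in the middle with six round it, with about 3 mm to spare between neighbours. Four jars already stand in it.
- red_jar_center (a point): screw-top plastic paint jar, red body 68 mm in diameter and 56 mm high, its lower edge bevelled 6 mm, with a plain white cylindrical cap 32 mm in diameter and 40 mm tall on top (96 mm in all), about 0.2 kg; round, so its yaw means nothing. Site at its centre, 48 mm above its foot; grip it by the cap (76 to 84 mm above the foot). Starts on the board.
- green_jar_center (a point): screw-top plastic paint jar, green body 68 mm in diameter and 56 mm high, its lower edge bevelled 6 mm, with a plain white cylindrical cap 32 mm in diameter and 40 mm tall on top (96 mm in all), about 0.2 kg; round, so its yaw means nothing. Site at its centre, 48 mm above its foot; grip it by the cap (76 to 84 mm above the foot). Starts on the board.
- blue_jar_center (a point): screw-top plastic paint jar, blue body 68 mm in diameter and 56 mm high, its lower edge bevelled 6 mm, with a plain white cylindrical cap 32 mm in diameter and 40 mm tall on top (96 mm in all), about 0.2 kg; round, so its yaw means nothing. Site at its centre, 48 mm above its foot; grip it by the cap (76 to 84 mm above the foot). Starts on the board.
- yellow_jar_center (a point): screw-top plastic paint jar, yellow body 68 mm in diameter and 56 mm high, its lower edge bevelled 6 mm, with a plain white cylindrical cap 32 mm in diameter and 40 mm tall on top (96 mm in all), about 0.2 kg; round, so its yaw means nothing. Site at its centre, 48 mm above its foot; grip it by the cap (76 to 84 mm above the foot). Starts standing loosely somewhere in the tin.
- brown_jar_center (a point): screw-top plastic paint jar, brown body 68 mm in diameter and 56 mm high, its lower edge bevelled 6 mm, with a plain white cylindrical cap 32 mm in diameter and 40 mm tall on top (96 mm in all), about 0.2 kg; round, so its yaw means nothing. Site at its centre, 48 mm above its foot; grip it by the cap (76 to 84 mm above the foot). Starts standing loosely somewhere in the tin.
- grey_jar_center (a point): screw-top plastic paint jar, grey body 68 mm in diameter and 56 mm high, its lower edge bevelled 6 mm, with a plain white cylindrical cap 32 mm in diameter and 40 mm tall on top (96 mm in all), about 0.2 kg; round, so its yaw means nothing. Site at its centre, 48 mm above its foot; grip it by the cap (76 to 84 mm above the foot). Starts standing loosely somewhere in the tin.
- black_jar_center (a point): screw-top plastic paint jar, black body 68 mm in diameter and 56 mm high, its lower edge bevelled 6 mm, with a plain white cylindrical cap 32 mm in diameter and 40 mm tall on top (96 mm in all), about 0.2 kg; round, so its yaw means nothing. Site at its centre, 48 mm above its foot; grip it by the cap (76 to 84 mm above the foot). Starts standing loosely somewhere in the tin.
- mast: slim grey lattice yard-lamp mast, fixed, 200 mm tall, 18 mm square on a 36 mm square foot, with a 30 mm square head; origin at the centre of its foot. Not to be touched
- hut: loose model brick hut with grey roof and chimney, 48 mm square, 85 mm tall; origin under its centre. Leave alone
- water_tower: loose model water tower: brick column with a dark round tank 49 mm in diameter, 103 mm tall; origin under its centre. Leave alone
- railcar: loose cream and blue model railcar 190 x 32 x 48 mm (long along its x); origin under its centre. Leave alone
- tank_wagon: loose green model tank wagon 118 x 28 x 45 mm (long along its x); origin under its centre. Leave alone
- drum_wagon: loose model flat wagon carrying three cable drums, 130 x 32 x 54 mm (long along its x); origin under its centre. Leave alone
- van: loose blue model van 60 x 26 x 28 mm; origin under its centre. Leave alone
- oil_tank: loose grey round model storage tank, 64 mm in diameter, 56 mm tall; origin under its centre. Leave alone

How it is judged:
At the end, for the whole second after the job is handed in: All seven jars stand on the tin's floor (centre 49 to 56 mm above the tin's underside, tilt under 0.06 rad, at rest), the red one's axis within 15 mm of the tin's and the others' within 80 mm (z of red_jar_center in the frame of tin between 0.049 and 0.056 m and horizontal distance between red_jar_center and tin below 0.015 m and angle between each of red_jar_center, green_jar_center, blue_jar_center, yellow_jar_center, brown_jar_center, grey_jar_center, black_jar_center's own z axis and vertical below 0.06 rad and linear speed of each of red_jar, green_jar, blue_jar, yellow_jar, brown_jar, grey_jar, black_jar below 0.02 m/s and z of green_jar_center in the frame of tin between 0.049 and 0.056 m and horizontal distance between each of green_jar_center, blue_jar_center, yellow_jar_center, brown_jar_center, grey_jar_center, black_jar_center and tin below 0.08 m and z of blue_jar_center in the frame of tin between 0.049 and 0.056 m and z of yellow_jar_center in the frame of tin between 0.049 and 0.056 m and z of brown_jar_center in the frame of tin between 0.049 and 0.056 m and z of grey_jar_center in the frame of tin between 0.049 and 0.056 m and z of black_jar_center in the frame of tin between 0.049 and 0.056 m); the robot touches nothing.
It fails at once if a model is shifted by more than 20 mm (distance of any of hut, water_tower, railcar, tank_wagon, drum_wagon, van, oil_tank from where it was at the start of the episode above 0.02 m).
It fails at once if a model building or vehicle is tipped over (angle between any of hut, water_tower, railcar, tank_wagon, drum_wagon, van, oil_tank's own z axis and vertical above 0.5 rad).
It fails at once if the lamp mast is touched (more than 2 N) (contact force between mast and anything else above 2 N).
It fails at once if a jar is tipped by more than 40 degrees (angle between any of red_jar_center, green_jar_center, blue_jar_center, yellow_jar_center, brown_jar_center, grey_jar_center, black_jar_center's own z axis and vertical above 0.7 rad).
It fails at once if a jar is dropped (moves faster than 0.6 m/s, as after a fall of 20 mm, with no finger on it) ((linear speed of red_jar above 0.6 m/s and contact force between red_jar and the fingers below 0.05 N) or (linear speed of green_jar above 0.6 m/s and contact force between green_jar and the fingers below 0.05 N) or (linear speed of blue_jar above 0.6 m/s and contact force between blue_jar and the fingers below 0.05 N) or (linear speed of yellow_jar above 0.6 m/s and contact force between yellow_jar and the fingers below 0.05 N) or (linear speed of brown_jar above 0.6 m/s and contact force between brown_jar and the fingers below 0.05 N) or (linear speed of grey_jar above 0.6 m/s and contact force between grey_jar and the fingers below 0.05 N) or (linear speed of black_jar above 0.6 m/s and contact force between black_jar and the fingers below 0.05 N)).
It also fails if it takes over 72 s, if anything falls off the work surface, if the arm or the gripper's body presses on something with over 40 N, if the wrist force passes 120 N, or if a joint passes its speed limit or range.

## Robot

A 6-joint arm with a two-finger parallel gripper is mounted at the origin on the work surface. World frame = base frame: x ahead of the robot, y to its left, z up, the work surface at z = 0. Lengths are in m, angles in rad, forces in N, time in s.
With the tool pointing down it reaches from about 0.325 to 0.775 m from the base axis. Payload 5.5 kg.
Tool frame: the origin (TCP) lies at the very end of the fingers, on their centre line; the grasp point (between the pads) lies 19 mm behind it; z points along the fingers, y is the line along which they close (so a half turn about z gives the same grasp; the last joint's range is limited). The gripper opens to 85 mm and grips with 20 to 120 N. Pads are 22 mm wide; open, the fingers measure 114 mm over their backs; the gripper's body (76 mm by 85 mm) begins 54 mm behind the grasp point. The pads swing forward as they close: fully open they stand 13 mm farther back than shut.
Start: joints at [-1.183, 0.091, 1.231, -0, 1.82, -0.057], TCP at [0.258, -0.542, 0.231] pointing down, gripper open.
Joint ranges: [-2.87, 2.87], [-0.86, 2.18], [0.17, 2.46], [-1.51, 4.65], [0.06, 2.69], [-2.65, 2.65]. Speed limits (rad/s): [2.57, 2.57, 3.01, 3.14, 3.14, 3.14].

## Interface

Orientations are given as a unit quaternion [x, y, z, w].
In Python, from workcell import get_obs, read_camera, camera_params, job_done, boxes_of, tip_of gives the robot as it stands.
- The arm moves only by the tool step_arm, never from a script. Its argument "motion" is a list of rows, each an object with "hand": the closure, from 0 (fully open) to 1 (shut); "dp": the shift along the tool's x, y, z in units of 0.5 m (1.0 is 0.5 m), a list of three; "rotation": the turn, a rotation vector about the tool's x, y, z in units of 30 degrees (1.0 is 30 degrees), a list of three. A call has 1 to 10 rows; each row is the pose to reach, as a shift and turn from the pose commanded when the call began, along the tool's axes at that moment; what a row does not reach only later rows make up. A row lasts 1/8 s, in which the tool goes at most 62.5 mm and 10.7 degrees, less where a joint would pass 70% of its speed; a pose out of reach is approached as far as the arm can. A call with a number of a shift or a turn outside -1 to 1 is refused whole. A call with a gripper value outside its range is refused whole. The fingers move at their own pace and stop on an object; "force" is the grip in N (left out, the last holds). Time passes only in rows, so rows that repeat a pose let the fingers close. It gives the time, the measured TCP pose, the force, the opening and the grip force at its end, in the units of the state.
- get_obs(): the state, without advancing time (a new reading comes with each control period).
- read_camera(name): name is "scene" or "top" or "wrist"; returns the picture (480x640x3 uint8, blue, green, red); there is no depth.
- camera_params(name): a dict with "mtx" (3x3 intrinsics, pixels), "T" (4x4, takes a point from camera to world coordinates). Camera axes: x right, y down, z forward; pixel columns grow to the right and rows downward; lengths in m; the calibration is good to about 2 mm. A picture is of the moment at which its call begins: read the wrist's pose just before it. camera_params takes no time and is no camera call; for the wrist camera it gives the pose at the moment of the call.
- job_done(): hands the job in; it is judged then, once.
Trained networks look in the newest picture that a camera, given by its name, has taken for a name from the list of things; names that differ only in an ending like _2 or _b are one class to them, and where a whole thing is asked for, a point or a joint stands for the part that bears it (a point fixed in the world has none). Each returns a list of dicts, best first, with "conf" (0 to 1); they miss things now and then, are a little off and sometimes report something else, mostly with a low value. They report only what shows in the picture. A call takes as long as a camera call.
- boxes_of(camera, thing): "pixel" ([column, row] in pixels, amid what is visible of it).
- tip_of(camera, thing): "pixel" ([column, row] in pixels: a listed point, or the origin of a listed thing).
The state is a dict: "time": time; "qpos": joint angles; "joint_velocities": joint speeds; "joint_efforts": joint torques, N m; "ee_pos": TCP position; "orientation": TCP orientation; "contact_force": force on the tool from outside, world axes, zero at the start; "torque": the same for the moment, N m; "width": finger opening in m; "finger_force": force on a finger pad.
Only numpy, scipy, OpenCV 4.12 (cv2) and the standard library are available. Lean on these libraries where they do the work, as an engineer would, in place of code of your own. Each camera call takes 0.05 s, during which the arm holds its last target. There are 200 camera calls.

## Working session

There is one attempt and no reset: what is moved stays moved. The work goes in short steps, Python scripts to look and compute and a tool call to move; the robot and the scene stay as the last step left them, time stands still between calls to the robot, and variables do not carry over. Pictures are saved under pics/ and viewed, at most 10 in all, crops included, and the job is handed in when it is done.

Besides the shell and the picture viewer there is one more tool, called after "Emit:" in YAML: its name, and indented under it one key for each argument. step_arm: Moves the arm, as the interface text tells. Its arguments: {"type":"object","properties":{"motion":{"type":"array","items":{"type":"object","properties":{"hand":{"type":"number"},"dp":{"type":"array","items":{"type":"number","minimum":-1,"maximum":1}},"rotation":{"type":"array","items":{"type":"number","minimum":-1,"maximum":1}}}}},"force":{"type":"number"}},"required":["motion"]}

```bash
mkdir -p pics; cat > h.py <<'E'
import numpy as np, cv2
from workcell import *
J=['red','green','blue','yellow','brown','grey','black']
def ray(cam,px,z):
    p=camera_params(cam);K=np.array(p['mtx']);T=np.array(p['T'])
    d=T[:3,:3]@np.linalg.solve(K,[px[0],px[1],1.]);o=T[:3,3]
    return o+d*(z-o[2])/d[2]
E
cat > a.py <<'E'
from h import *
o=get_obs();print(o['time'],o['ee_pos'],o['orientation'],o['width'])
for c in ['top','scene']:
    im=read_camera(c);cv2.imwrite(f'pics/{c}0.png',im)
    print(c,np.round(np.array(camera_params(c)['T'])[:3,3],3))
    for j in J:
        print(j,[(np.round(d['pixel']),round(d['conf'],2),np.round(ray(c,d['pixel'],.048 if j in('red','green','blue') else .052),3)[:2]) for d in tip_of(c,j+'_jar_center')[:2]])
    for t in ['tin','mast','hut','water_tower','railcar','tank_wagon','drum_wagon','van','oil_tank']:
        print(t,[(np.round(d['pixel']),round(d['conf'],2),np.round(ray(c,d['pixel'],0),3)[:2]) for d in tip_of(c,t)[:1]])
E
python3 a.py
```

```text
0.0 [ 0.25805727 -0.54135466  0.23014535] [ 9.75369630e-01  2.20574500e-01 -1.66771991e-04 -9.73405871e-04] 0.08532428970243942
top [ 0.496 -0.005  0.995]
red [(array([280., 314.]), 0.7, array([0.442, 0.089])), (array([116., 265.]), 0.27, array([0.549, 0.426]))]
green [(array([173., 309.]), 0.59, array([0.457, 0.308])), (array([391., 237.]), 0.31, array([ 0.594, -0.144]))]
blue [(array([279., 225.]), 0.92, array([0.625, 0.089]))]
yellow [(array([404., 222.]), 0.93, array([ 0.626, -0.171]))]
brown [(array([365., 251.]), 0.79, array([ 0.567, -0.089]))]
grey [(array([425., 251.]), 0.77, array([ 0.563, -0.211]))]
black [(array([362., 217.]), 0.55, array([ 0.637, -0.085])), (array([240., 181.]), 0.47, array([0.719, 0.168]))]
tin [(array([389., 234.]), 0.78, array([ 0.607, -0.146]))]
mast [(array([231., 316.]), 0.68, array([0.437, 0.198]))]
hut [(array([228., 317.]), 0.61, array([0.435, 0.205]))]
water_tower [(array([226., 223.]), 0.66, array([0.639, 0.208]))]
railcar [(array([521., 291.]), 0.53, array([ 0.478, -0.426]))]
tank_wagon [(array([277., 270.]), 0.88, array([0.533, 0.098]))]
drum
[... 424 characters left out ...]
.57, array([ 0.562, -0.098]))]
grey [(array([224., 259.]), 0.72, array([ 0.558, -0.213]))]
black [(array([288., 256.]), 0.55, array([ 0.63 , -0.082]))]
tin [(array([256., 275.]), 0.73, array([ 0.595, -0.151]))]
mast [(array([359., 217.]), 0.67, array([0.533, 0.201]))]
hut [(array([334., 202.]), 0.81, array([0.431, 0.184]))]
water_tower [(array([384., 237.]), 0.97, array([0.644, 0.198]))]
railcar [(array([426., 198.]), 0.68, array([0.561, 0.424]))]
tank_wagon [(array([329., 226.]), 0.62, array([0.524, 0.105]))]
drum_wagon [(array([121., 289.]), 0.82, array([ 0.463, -0.44 ]))]
van [(array([399., 255.]), 0.57, array([0.726, 0.182]))]
oil_tank [(array([398., 216.]), 0.76, array([0.591, 0.294]))]
```

View pics/top0.png

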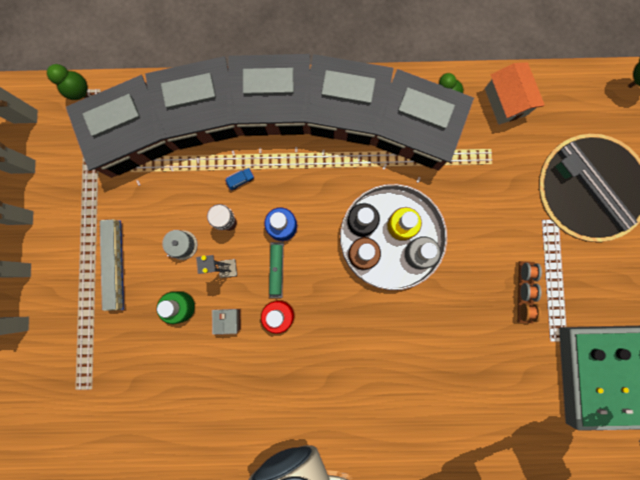

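View pics/scene0.png

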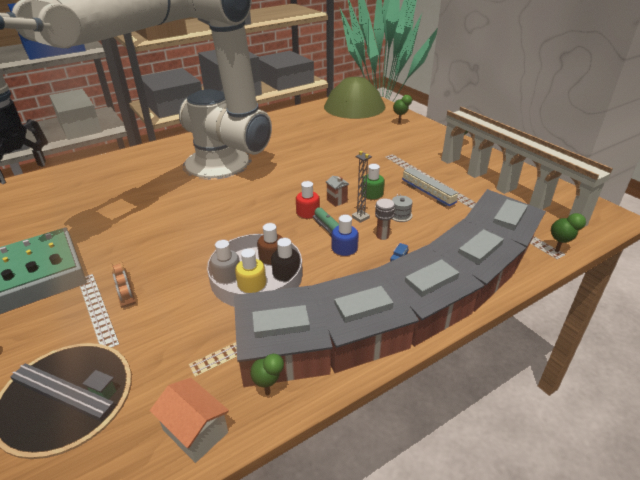

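The top view shows the tin around (393,237), with black, yellow, brown and grey inside. Yellow, at (404,222), is the only one well off a ring position. Red is at (277,317), blue at (280,223), green at (175,308) and the mast at about (220,266). I'll look closer with the wrist camera.

Emit:
step_arm:
  motion:
    - {"dp": [0.865,-0.458,-0.24],"rotation": [0,0,0.85],"hand": 0}
    - {"dp": [0.865,-0.458,-0.24],"rotation": [0,0,0.85],"hand": 0}
    - {"dp": [0.865,-0.458,-0.24],"rotation": [0,0,0.85],"hand": 0}
    - {"dp": [0.865,-0.458,-0.24],"rotation": [0,0,0.85],"hand": 0}
    - {"dp": [0.865,-0.458,-0.24],"rotation": [0,0,0.85],"hand": 0}
    - {"dp": [0.865,-0.458,-0.24],"rotation": [0,0,0.85],"hand": 0}
    - {"dp": [0.865,-0.458,-0.24],"rotation": [0,0,0.85],"hand": 0}
    - {"dp": [0.865,-0.458,-0.24],"rotation": [0,0,0.85],"hand": 0}
    - {"dp": [0.865,-0.458,-0.24],"rotation": [0,0,0.85],"hand": 0}
    - {"dp": [0.865,-0.458,-0.24],"rotation": [0,0,0.85],"hand": 0}

```text
time: 2.95
ee_pos: [0.5502, -0.1486, 0.3511]
orientation: [1.0, 0.0, -0.0, 0.0]
contact_force: [-0.9, -0.1, 0.0]
width: 0.0853
finger_force: 0.0
```

```bash
cat > b.py <<'E'
from h import *
import sys
n=sys.argv[1]
o=get_obs();print(o['time'],np.round(o['ee_pos'],4),np.round(o['orientation'],4),o['width'],np.round(o['qpos'],2))
print(np.round(np.array(camera_params('wrist')['T']),3),camera_params('wrist')['mtx'])
im=read_camera('wrist');cv2.imwrite(f'pics/{n}.png',im)
for j in J+['tin']:
    z=.048 if j in sys.argv[2:] else .052
    t=j+'_jar_center' if j!='tin' else j
    print(j,[(np.round(d['pixel']),round(d['conf'],2),np.round(ray('wrist',d['pixel'],z if j!='tin' else 0),4)[:2]) for d in tip_of('wrist',t)[:1]])
E
python3 b.py w0 red green blue
```

```text
2.95 [ 0.5502 -0.1486  0.3511] [ 1.e+00  4.e-04 -2.e-04  1.e-04] 0.08527238462676215 [-0.32  0.07  1.04 -0.    2.03  1.25]
[[ 0.001 -0.953 -0.304  0.629]
 [-1.    -0.001 -0.001 -0.149]
 [ 0.001  0.304 -0.953  0.494]
 [ 0.     0.     0.     1.   ]] [[425.19058949   0.         315.60790747]
 [  0.         425.19058949 237.60100847]
 [  0.           0.           1.        ]]
red [(array([ 98., 279.]), 0.86, array([0.4364, 0.0965]))]
green []
blue [(array([82., 98.]), 0.94, array([0.6321, 0.0819]))]
yellow [(array([339., 104.]), 0.91, array([ 0.6259, -0.1737]))]
brown [(array([259., 166.]), 0.97, array([ 0.5648, -0.0914]))]
grey [(array([376., 168.]), 0.82, array([ 0.5629, -0.2134]))]
black [(array([257.,  92.]), 0.87, array([ 0.6381, -0.0929]))]
tin [(array([319., 130.]), 0.67, array([ 0.5981, -0.1534]))]
```

View pics/w0.png

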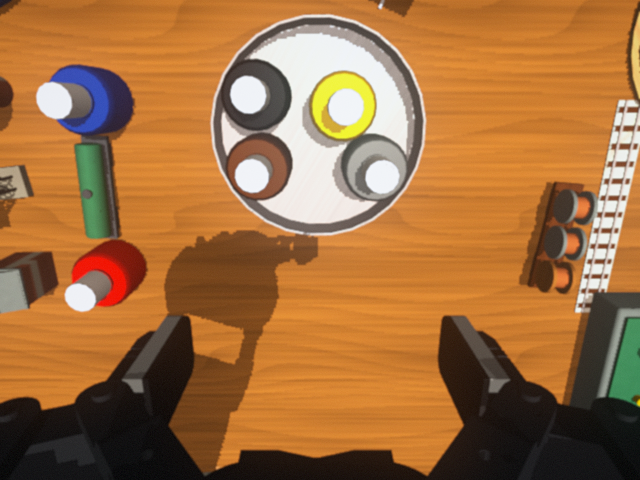

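The wrist view shows caps at black (247,95), yellow (346,107), brown (253,174) and grey (381,177), with the tin centred at about (318,124). I'll rectify the image to the cap-top and rim planes and fit circles there.

```bash
cat >> h.py <<'E'
S=2000. # px per m in rectified view
def rect(im,cam,c,half,z):
    """view of plane z, centre c; column = -y, row = -x"""
    p=camera_params(cam);K=np.array(p['mtx']);Ti=np.linalg.inv(np.array(p['T']))
    n=int(2*half*S)
    M=np.array([[0,-1/S,c[0]+half],[-1/S,0,c[1]+half],[0,0,z],[0,0,1]]) # (u,v,1)->world
    H=K@Ti[:3]@M
    return cv2.warpPerspective(im,H,(n,n),flags=cv2.INTER_LINEAR|cv2.WARP_INVERSE_MAP)
def circ(im,cam,c,half,z,r,tol=.001,p2=12):
    g=cv2.GaussianBlur(cv2.cvtColor(rect(im,cam,c,half,z),cv2.COLOR_BGR2GRAY),(5,5),0)
    h=cv2.HoughCircles(g,cv2.HOUGH_GRADIENT_ALT if 0 else cv2.HOUGH_GRADIENT,1,1000,param1=120,param2=p2,minRadius=int((r-tol)*S),maxRadius=int((r+tol)*S+1))
    if h is None: return None
    u,v,R=h[0][0]; return np.array([c[0]+half-v/S,c[1]+half-u/S,R/S])
def jar(im,px,z,cam='wrist'):
    """cap top circle near px-estimated xy"""
    return circ(im,cam,px,.03,z,.016)
def tin(im,c,cam='wrist'):
    return circ(im,cam,c,.14,.045,.1105,.002),circ(im,cam,c,.14,.045,.108,.002)
E
cat > c.py <<'E'
from h import *
im=cv2.imread('pics/w0.png')
for n,c,z in [('red',(.436,.0965),.096),('blue',(.63,.084),.096),('yellow',(.626,-.1737),.1),('brown',(.565,-.091),.1),('grey',(.563,-.213),.1),('black',(.638,-.092),.1)]:
    print(n,jar(im,c,z)); cv2.imwrite(f'/tmp/{n}.png',rect(im,'wrist',c,.03,z))
print('tin',tin(im,(.6,-.15)))
r=rect(im,'wrist',(.6,-.15),.14,.1)
o=[cv2.resize(cv2.imread(f'/tmp/{n}.png'),(240,240)) for n in('red','blue','yellow','brown','grey','black')]
cv2.imwrite('pics/rect.png',np.vstack([np.hstack(o[:3]),np.hstack(o[3:])]))
E
python3 c.py
```

```text
red [0.43725    0.09324999 0.0155    ]
blue [0.63025004 0.08325    0.01565   ]
yellow [ 0.62425 -0.17745  0.0157 ]
brown [ 0.56275004 -0.08975     0.01535   ]
grey [ 0.56275 -0.21175  0.0159 ]
black [ 0.63475 -0.09025  0.01555]
tin (array([ 0.59775, -0.15275,  0.1104 ], dtype=float32), array([ 0.59825003, -0.15275   ,  0.1102    ], dtype=float32))
```

View pics/rect.png

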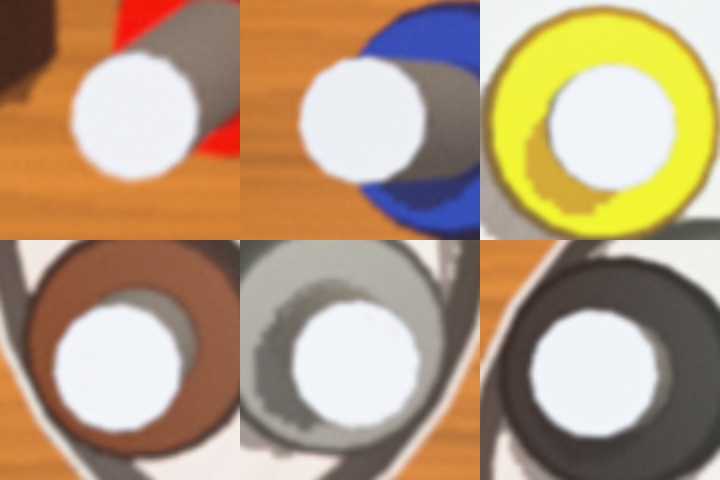

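Cap circles fit cleanly and the tin centre is (0.598, −0.153). Black, brown and grey already sit near ring angles 60°, 120° and 240°, so only yellow has to move, to 300°. Blue goes to 0°, green to 180° and red to the middle.

Emit:
step_arm:
  force: 40
  motion:
    - {"dp": [0.148,0.058,0.2],"hand": 0.4}
    - {"dp": [0.148,0.058,0.42],"hand": 0.4}
    - {"dp": [0.148,0.058,0.42],"hand": 0.4}
    - {"dp": [0.148,0.058,0.42],"hand": 0.4}
    - {"dp": [0.148,0.058,0.5],"hand": 0.4}
    - {"dp": [0.148,0.058,0.574],"hand": 0.4}
    - {"dp": [0.148,0.058,0.574],"hand": 0.4}
    - {"dp": [0.148,0.058,0.574],"hand": 1}
    - {"dp": [0.148,0.058,0.574],"hand": 1}
    - {"dp": [0.148,0.058,0.574],"hand": 1}

```text
invalid input at $.motion[0]: expected keys hand, dp, rotation
```

Emit:
step_arm:
  force: 40
  motion:
    - {"rotation": [0,0,0],"dp": [0.148,0.058,0.2],"hand": 0.4}
    - {"rotation": [0,0,0],"dp": [0.148,0.058,0.42],"hand": 0.4}
    - {"rotation": [0,0,0],"dp": [0.148,0.058,0.42],"hand": 0.4}
    - {"rotation": [0,0,0],"dp": [0.148,0.058,0.42],"hand": 0.4}
    - {"rotation": [0,0,0],"dp": [0.148,0.058,0.5],"hand": 0.4}
    - {"rotation": [0,0,0],"dp": [0.148,0.058,0.574],"hand": 0.4}
    - {"rotation": [0,0,0],"dp": [0.148,0.058,0.574],"hand": 0.4}
    - {"rotation": [0,0,0],"dp": [0.148,0.058,0.574],"hand": 1}
    - {"rotation": [0,0,0],"dp": [0.148,0.058,0.574],"hand": 1}
    - {"rotation": [0,0,0],"dp": [0.148,0.058,0.574],"hand": 1}

```text
time: 4.65
ee_pos: [0.6247, -0.1781, 0.0661]
orientation: [1.0, -0.0, 0.001, 0.0]
contact_force: [0.1, -0.2, 2.8]
width: 0.0312
finger_force: 40.2
```

```bash
cat > d.py <<'E'
from h import *
import sys
im=read_camera('wrist');cv2.imwrite(f'pics/{sys.argv[1]}.png',im)
o=get_obs();print(o['time'],np.round(o['ee_pos'],4),o['width'],o['finger_force'],np.round(o['contact_force'],1),np.round(o['qpos'],2))
a=np.array(sys.argv[2:],float).reshape(-1,3)
for x,y,z in a: print(jar(im,(x,y),z))
E
python3 d.py g1 .624 -.177 .1 .563 -.212 .1 .635 -.09 .1
```

```text
4.7 [ 0.6248 -0.1781  0.0661] 0.031139903438809607 40.2275687456131 [0.3 0.3 3.4] [-0.33  0.25  1.35 -0.    1.54  1.24]
[ 0.62425 -0.17825  0.01555]
None
[ 0.63475 -0.08925  0.01545]
```

View pics/g1.png

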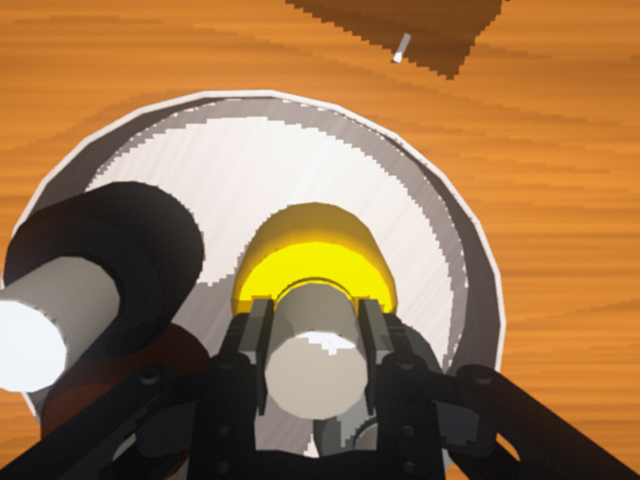

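Yellow is gripped and centred: cap at (315,375) in view, and the camera fit agrees with the TCP to under 0.5 mm. Moving it to its slot.

Emit:
step_arm:
  motion:
    - {"rotation": [0,0,0],"dp": [0,0,-0.02],"hand": 1}
    - {"rotation": [0,0,0],"dp": [0.01,0.037,-0.02],"hand": 1}
    - {"rotation": [0,0,0],"dp": [0.019,0.073,-0.02],"hand": 1}
    - {"rotation": [0,0,0],"dp": [0.019,0.073,-0.01],"hand": 1}
    - {"rotation": [0,0,0],"dp": [0.019,0.073,0.001],"hand": 1}
    - {"rotation": [0,0,0],"dp": [0.019,0.073,0.001],"hand": 1}
    - {"rotation": [0,0,0],"dp": [0.019,0.073,0.001],"hand": 0.45}
    - {"rotation": [0,0,0],"dp": [0.019,0.073,0.001],"hand": 0.45}
    - {"rotation": [0,0,0],"dp": [0.019,0.073,-0.1],"hand": 0.45}
    - {"rotation": [0,0,0],"dp": [0.019,0.073,-0.2],"hand": 0.45}

```text
time: 5.95
ee_pos: [0.6329, -0.2141, 0.1638]
orientation: [1.0, -0.0, -0.001, -0.0]
contact_force: [1.2, -1.1, 1.1]
width: 0.0465
finger_force: 0.0
```

```bash
python3 d.py g2 .634 -.215 .1  .635 -.09 .1
```

```text
6.0 [ 0.6353 -0.215   0.1739] 0.04677921581004217 0.0 [-0.1 -0.2  6. ] [-0.38  0.27  1.13 -0.    1.73  1.19]
[ 0.63375 -0.21525  0.01605]
[ 0.63475 -0.08475  0.01605]
```

Emit:
step_arm:
  motion:
    - {"rotation": [0,0,0],"dp": [-0.007,-0.595,0],"hand": 0.45}
    - {"rotation": [0,0,0],"dp": [-0.007,-0.595,0],"hand": 0.45}
    - {"rotation": [0,0,0],"dp": [-0.007,-0.595,0],"hand": 0.45}
    - {"rotation": [0,0,0],"dp": [-0.007,-0.595,0],"hand": 0.45}
    - {"rotation": [0,0,0],"dp": [-0.007,-0.595,0],"hand": 0.45}
    - {"rotation": [0,0,0],"dp": [-0.007,-0.595,0.08],"hand": 0.4}
    - {"rotation": [0,0,0],"dp": [-0.007,-0.595,0.15],"hand": 0.4}
    - {"rotation": [0,0,0],"dp": [-0.007,-0.595,0.206],"hand": 0.4}
    - {"rotation": [0,0,0],"dp": [-0.007,-0.595,0.206],"hand": 0.4}
    - {"rotation": [0,0,0],"dp": [-0.007,-0.595,0.206],"hand": 1}

```text
time: 7.25
ee_pos: [0.6307, 0.0832, 0.0625]
orientation: [1.0, -0.0, 0.001, -0.0]
contact_force: [0.7, 2.9, 0.8]
width: 0.0342
finger_force: 0.3
```

Emit:
step_arm:
  motion:
    - {"rotation": [0,0,0],"dp": [0,0,0],"hand": 1}
    - {"rotation": [0,0,0],"dp": [0,0,0],"hand": 1}

```text
time: 7.5
ee_pos: [0.6308, 0.0831, 0.0627]
orientation: [1.0, -0.0, 0.001, -0.0]
contact_force: [-0.5, -0.3, 1.1]
width: 0.0309
finger_force: 40.0
```

```bash
python3 d.py g3 .63 .083 .096
```

```text
7.55 [0.6308 0.0831 0.0627] 0.030860680293129154 39.96570289134979 [-0.2 -0.4  1.8] [ 0.08  0.22  1.39 -0.    1.53  1.65]
[0.62975 0.08275 0.0155 ]
```

Emit:
step_arm:
  motion:
    - {"rotation": [0,0,0],"dp": [0,0,-0.12],"hand": 1}
    - {"rotation": [0,0,0],"dp": [0,0,-0.25],"hand": 1}
    - {"rotation": [0,0,0],"dp": [0.02,0.1,-0.26],"hand": 1}
    - {"rotation": [0,0,0],"dp": [0.04,0.22,-0.26],"hand": 1}
    - {"rotation": [0,0,0],"dp": [0.06,0.34,-0.26],"hand": 1}
    - {"rotation": [0,0,0],"dp": [0.0795,0.44,-0.26],"hand": 1}
    - {"rotation": [0,0,0],"dp": [0.0795,0.471,-0.26],"hand": 1}
    - {"rotation": [0,0,0],"dp": [0.0795,0.471,-0.26],"hand": 1}
    - {"rotation": [0,0,0],"dp": [0.0795,0.471,-0.2],"hand": 1}
    - {"rotation": [0,0,0],"dp": [0.0795,0.471,-0.14],"hand": 1}

```text
time: 8.8
ee_pos: [0.6702, -0.1501, 0.1316]
orientation: [1.0, 0.001, 0.001, -0.0]
contact_force: [0.3, -0.5, -0.9]
width: 0.0313
finger_force: 40.3
```

```bash
python3 d.py g4 .67 -.152 .162 .634 -.215 .1 .634 -.09 .1; cat > t.py <<'E'
from h import *
import sys
im=cv2.imread(f'pics/{sys.argv[1]}.png');print(tin(im,(.6,-.15)))
E
python3 t.py g4
```

```text
8.85 [ 0.6683 -0.1495  0.1255] 0.03132346748507248 40.32806217670441 [ 0.2 -0.4 -5.2] [-0.27  0.33  1.14  0.    1.67  1.3 ]
[ 0.67025 -0.14925  0.01535]
[ 0.63575 -0.21175  0.01535]
[ 0.63475 -0.09075  0.01635]
(array([ 0.59825003, -0.15175   ,  0.10884999], dtype=float32), array([ 0.60075   , -0.15075001,  0.1063    ], dtype=float32))
```

View pics/g4.png

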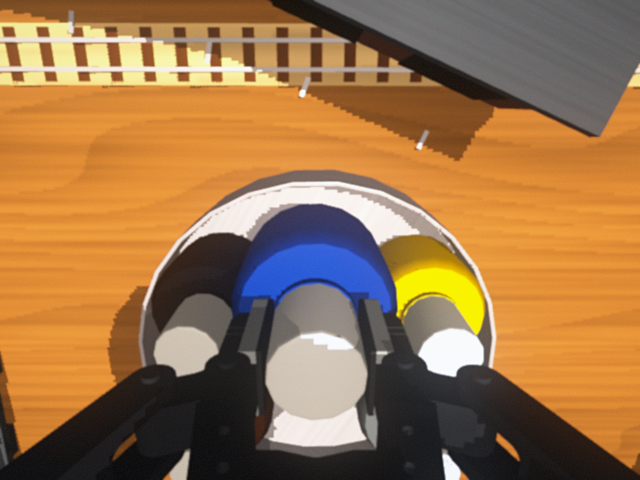

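Blue hangs over its slot between black and yellow. Lowering in two parts and checking y on the way.

Emit:
step_arm:
  motion:
    - {"rotation": [0,0,0],"dp": [0,0,0.03],"hand": 1}
    - {"rotation": [0,0,0],"dp": [0,0,0.03],"hand": 1}
    - {"rotation": [0,0,0],"dp": [0,0,0.03],"hand": 1}

```text
time: 9.22
ee_pos: [0.6704, -0.1521, 0.1179]
orientation: [1.0, 0.0, 0.001, 0.0]
contact_force: [0.1, 0.6, -1.5]
width: 0.0308
finger_force: 40.3
```

```bash
python3 d.py g5 .67 -.152 .147 .634 -.215 .1 .634 -.09 .1;python3 t.py g5
```

```text
9.275 [ 0.6704 -0.1523  0.118 ] 0.031153180194602514 40.3270161151886 [ 0.1 -0.2 -1. ] [-0.27  0.33  1.16  0.    1.65  1.3 ]
[ 0.66625 -0.15225  0.01605]
[ 0.63275 -0.21425  0.0166 ]
[ 0.63375 -0.08925  0.016  ]
(array([ 0.59775, -0.15175,  0.1105 ], dtype=float32), array([ 0.59775, -0.15175,  0.1102 ], dtype=float32))
```

Emit:
step_arm:
  motion:
    - {"rotation": [0,0,0],"dp": [0,0,0.035],"hand": 1}
    - {"rotation": [0,0,0],"dp": [0,0,0.07],"hand": 1}
    - {"rotation": [0,0,0],"dp": [0,0,0.09],"hand": 1}
    - {"rotation": [0,0,0],"dp": [0,0,0.102],"hand": 1}
    - {"rotation": [0,0,0],"dp": [0,0,0.102],"hand": 1}

```text
time: 9.9
ee_pos: [0.67, -0.1519, 0.0665]
orientation: [1.0, 0.0, 0.001, -0.0]
contact_force: [-2.6, 0.9, 4.5]
width: 0.0309
finger_force: 40.6
```

Emit:
step_arm:
  motion:
    - {"rotation": [0,0,0],"dp": [0,0,0],"hand": 0.4}
    - {"rotation": [0,0,0],"dp": [0,0,0],"hand": 0.4}
    - {"rotation": [0,0,0],"dp": [0,0,-0.1],"hand": 0.4}
    - {"rotation": [0,0,0],"dp": [0,0,-0.22],"hand": 0.4}
    - {"rotation": [0,0,0],"dp": [0,0,-0.34],"hand": 0.4}
    - {"rotation": [0,0,0],"dp": [-0.03,-0.05,-0.47],"hand": 0.4}
    - {"rotation": [0,0,0],"dp": [-0.09,-0.16,-0.47],"hand": 0.4}
    - {"rotation": [0,0,0],"dp": [-0.15,-0.26,-0.47],"hand": 0.4}
    - {"rotation": [0,0,0],"dp": [-0.21,-0.36,-0.47],"hand": 0.4}
    - {"rotation": [0,0,0],"dp": [-0.27,-0.46,-0.47],"hand": 0.4}

```text
time: 11.15
ee_pos: [0.5338, 0.079, 0.3002]
orientation: [1.0, -0.0, 0.0, -0.0]
contact_force: [1.0, 0.2, 1.1]
width: 0.0514
finger_force: 0.0
```

Emit:
step_arm:
  motion:
    - {"rotation": [0,0,0],"dp": [-0.06,-0.1,0],"hand": 0.4}
    - {"rotation": [0,0,0],"dp": [-0.12,-0.2,0],"hand": 0.4}
    - {"rotation": [0,0,0],"dp": [-0.18,-0.3,0],"hand": 0.4}
    - {"rotation": [0,0,0],"dp": [-0.23,-0.4,0],"hand": 0.4}
    - {"rotation": [0,0,0],"dp": [-0.23,-0.4,0],"hand": 0.4}
    - {"rotation": [0,0,0],"dp": [-0.23,-0.4,0],"hand": 0.4}

```text
time: 11.9
ee_pos: [0.4201, 0.2775, 0.3002]
orientation: [1.0, 0.0, 0.0, 0.0]
contact_force: [0.4, 0.1, -0.4]
width: 0.0512
finger_force: 0.0
```

```bash
python3 d.py g6 .46 .304 .096 .437 .093 .096; python3 - <<'E'
from h import *
for t,z in [('green_jar_center',.048),('mast',0),('hut',0),('oil_tank',0),('railcar',0)]: print(t,[(np.round(d['pixel']),round(d['conf'],2),np.round(ray('wrist',d['pixel'],z),3)) for d in tip_of('wrist',t)[:1]])
E
```

```text
11.95 [0.4204 0.277  0.3002] 0.05139303608667734 0.0 [ 0.  -0.4  0.2] [ 0.52 -0.14  1.34 -0.    1.95  2.09]
[0.46025 0.30525 0.01595]
[0.43775 0.09275 0.01605]
green_jar_center [(array([284., 142.]), 0.56, array([0.465, 0.304, 0.048]))]
mast [(array([392.,  54.]), 0.86, array([0.544, 0.202, 0.   ]))]
hut [(array([390., 166.]), 0.76, array([0.435, 0.199, 0.   ]))]
oil_tank []
railcar [(array([141.,  43.]), 0.93, array([0.553, 0.443, 0.   ]))]
```

View pics/g6.png

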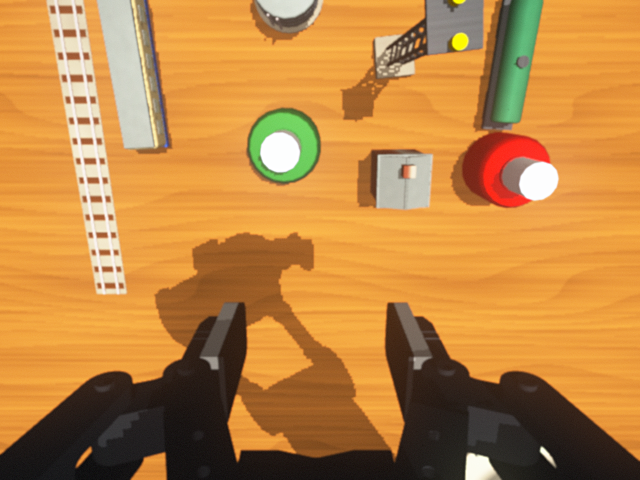

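Wrist view: green cap at (280,152), hut at (404,180), mast foot at (393,56) and its head at (455,25). There is room for a straight descent.

Emit:
step_arm:
  motion:
    - {"rotation": [0,0,0],"dp": [0.08,-0.056,0.08],"hand": 0.4}
    - {"rotation": [0,0,0],"dp": [0.08,-0.056,0.19],"hand": 0.4}
    - {"rotation": [0,0,0],"dp": [0.08,-0.056,0.3],"hand": 0.4}
    - {"rotation": [0,0,0],"dp": [0.08,-0.056,0.39],"hand": 0.4}
    - {"rotation": [0,0,0],"dp": [0.08,-0.056,0.45],"hand": 0.4}
    - {"rotation": [0,0,0],"dp": [0.08,-0.056,0.478],"hand": 0.4}
    - {"rotation": [0,0,0],"dp": [0.08,-0.056,0.478],"hand": 0.4}
    - {"rotation": [0,0,0],"dp": [0.08,-0.056,0.478],"hand": 1}
    - {"rotation": [0,0,0],"dp": [0.08,-0.056,0.478],"hand": 1}
    - {"rotation": [0,0,0],"dp": [0.08,-0.056,0.478],"hand": 1}

```text
time: 13.45
ee_pos: [0.461, 0.3063, 0.0634]
orientation: [1.0, -0.0, 0.002, -0.001]
contact_force: [0.5, 0.4, 5.9]
width: 0.0309
finger_force: 40.4
```

```bash
python3 d.py g7 .46 .305 .096
```

```text
13.5 [0.461  0.3063 0.0635] 0.0311606591552495 40.41714370250702 [1.5 0.1 7. ] [ 0.53 -0.    1.63 -0.    1.52  2.1 ]
[0.45975 0.30575 0.0155 ]
```

Emit:
step_arm:
  motion:
    - {"rotation": [0,0,0],"dp": [0,0,-0.1],"hand": 1}
    - {"rotation": [0,0,0],"dp": [0,0,-0.2],"hand": 1}
    - {"rotation": [0,0,0],"dp": [0,0,-0.3],"hand": 1}
    - {"rotation": [0,0,0],"dp": [0,0,-0.4],"hand": 1}
    - {"rotation": [0,0,0],"dp": [0,0.02,-0.48],"hand": 1}
    - {"rotation": [0,0,0],"dp": [0.01,0.1,-0.48],"hand": 1}
    - {"rotation": [0,0,0],"dp": [0.02,0.2,-0.48],"hand": 1}
    - {"rotation": [0,0,0],"dp": [0.04,0.31,-0.48],"hand": 1}
    - {"rotation": [0,0,0],"dp": [0.06,0.42,-0.48],"hand": 1}
    - {"rotation": [0,0,0],"dp": [0.08,0.53,-0.48],"hand": 1}

```text
time: 14.75
ee_pos: [0.4997, 0.039, 0.301]
orientation: [1.0, 0.0, -0.0, -0.0]
contact_force: [1.4, 0.2, -2.3]
width: 0.0307
finger_force: 40.5
```

Emit:
step_arm:
  motion:
    - {"rotation": [0,0,0],"dp": [0.02,0.11,0],"hand": 1}
    - {"rotation": [0,0,0],"dp": [0.04,0.22,0.02],"hand": 1}
    - {"rotation": [0,0,0],"dp": [0.054,0.33,0.08],"hand": 1}
    - {"rotation": [0,0,0],"dp": [0.054,0.384,0.16],"hand": 1}
    - {"rotation": [0,0,0],"dp": [0.054,0.384,0.24],"hand": 1}
    - {"rotation": [0,0,0],"dp": [0.054,0.384,0.32],"hand": 1}
    - {"rotation": [0,0,0],"dp": [0.054,0.384,0.36],"hand": 1}
    - {"rotation": [0,0,0],"dp": [0.054,0.384,0.36],"hand": 1}
    - {"rotation": [0,0,0],"dp": [0.054,0.384,0.36],"hand": 1}

```text
time: 15.88
ee_pos: [0.5277, -0.1514, 0.1234]
orientation: [1.0, 0.0, 0.001, 0.0]
contact_force: [-0.5, -0.2, -0.5]
width: 0.0312
finger_force: 40.5
```

```bash
python3 d.py g8 .527 -.1513 .16 .634 -.215 .1 .634 -.09 .1 .67 -.152 .1 .563 -.0898 .1 .563 -.2118 .1;python3 t.py g8
```

```text
15.925 [ 0.5279 -0.1515  0.1237] 0.03131097103433041 40.48306703567505 [-0.   0.6 -1.4] [-0.34 -0.04  1.56  0.    1.62  1.23]
[ 0.52925 -0.15205  0.01525]
[ 0.63475 -0.21475  0.01555]
[ 0.63475 -0.08925  0.01535]
None
[ 0.56375 -0.08955  0.0155 ]
[ 0.56275 -0.21155  0.01595]
(array([ 0.59875   , -0.15025   ,  0.10884999], dtype=float32), array([ 0.59825003, -0.15125   ,  0.1102    ], dtype=float32))
```

View pics/g8.png

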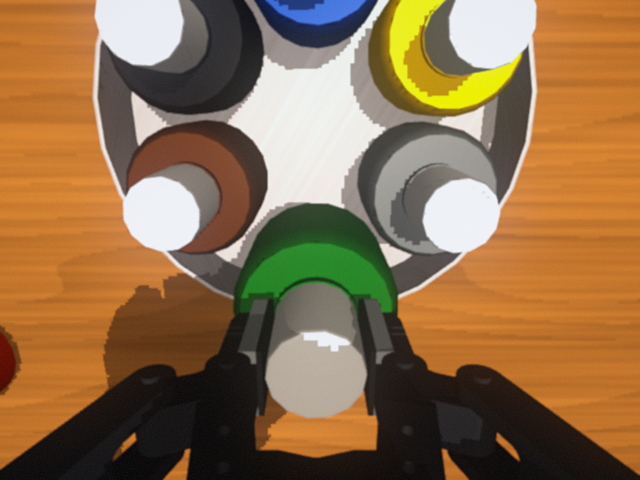

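Green hangs over its gap between brown (165,213) and grey (460,215). Lowering with a 1 mm shift.

Emit:
step_arm:
  motion:
    - {"rotation": [0,0,0],"dp": [0,-0.002,0.04],"hand": 1}
    - {"rotation": [0,0,0],"dp": [0,-0.002,0.075],"hand": 1}
    - {"rotation": [0,0,0],"dp": [0,-0.002,0.098],"hand": 1}
    - {"rotation": [0,0,0],"dp": [0,-0.002,0.112],"hand": 1}
    - {"rotation": [0,0,0],"dp": [0,-0.002,0.112],"hand": 1}

```text
time: 16.55
ee_pos: [0.5273, -0.1502, 0.0675]
orientation: [1.0, -0.0, 0.001, 0.0]
contact_force: [-4.3, 2.7, 9.1]
width: 0.031
finger_force: 41.9
```

Emit:
step_arm:
  motion:
    - {"rotation": [0,0,0],"dp": [0,0,0],"hand": 0.4}
    - {"rotation": [0,0,0],"dp": [0,0,0],"hand": 0.4}
    - {"rotation": [0,0,0],"dp": [0,0,-0.1],"hand": 0.4}
    - {"rotation": [0,0,0],"dp": [0,0,-0.2],"hand": 0.4}
    - {"rotation": [0,0,0],"dp": [-0.04,-0.08,-0.22],"hand": 0.4}
    - {"rotation": [0,0,0],"dp": [-0.08,-0.18,-0.22],"hand": 0.4}
    - {"rotation": [0,0,0],"dp": [-0.12,-0.28,-0.22],"hand": 0.4}
    - {"rotation": [0,0,0],"dp": [-0.15,-0.38,-0.22],"hand": 0.4}
    - {"rotation": [0,0,0],"dp": [-0.181,-0.487,-0.22],"hand": 0.4}
    - {"rotation": [0,0,0],"dp": [-0.181,-0.487,-0.22],"hand": 0.4}

```text
time: 17.8
ee_pos: [0.4354, 0.0962, 0.1752]
orientation: [1.0, 0.003, 0.0, -0.0]
contact_force: [0.1, -0.2, 0.2]
width: 0.0512
finger_force: 0.0
```

Emit:
step_arm:
  motion:
    - {"rotation": [0,0,0],"dp": [0,0,0.1],"hand": 0.4}
    - {"rotation": [0,0,0],"dp": [0,0,0.19],"hand": 0.4}
    - {"rotation": [0,0,0],"dp": [0,0,0.228],"hand": 0.4}
    - {"rotation": [0,0,0],"dp": [0,0,0.228],"hand": 0.4}
    - {"rotation": [0,0,0],"dp": [0,0,0.228],"hand": 1}
    - {"rotation": [0,0,0],"dp": [0,0,0.228],"hand": 1}
    - {"rotation": [0,0,0],"dp": [0,0,0.228],"hand": 1}

```text
time: 18.68
ee_pos: [0.4377, 0.0933, 0.0635]
orientation: [1.0, -0.0, 0.002, -0.0]
contact_force: [0.9, -0.6, 6.0]
width: 0.031
finger_force: 40.3
```

```bash
python3 d.py g9 .4375 .093 .096
```

```text
18.725 [0.4377 0.0933 0.0635] 0.030761221500362524 40.284191966056824 [ 0.1 -0.2  5.8] [ 0.13 -0.3   1.9  -0.    1.55  1.71]
[0.43675 0.09275 0.0155 ]
```

Emit:
step_arm:
  motion:
    - {"rotation": [0,0,0],"dp": [0,0,-0.1],"hand": 1}
    - {"rotation": [0,0,0],"dp": [0,0,-0.2],"hand": 1}
    - {"rotation": [0,0,0],"dp": [0.04,0.06,-0.28],"hand": 1}
    - {"rotation": [0,0,0],"dp": [0.1,0.15,-0.28],"hand": 1}
    - {"rotation": [0,0,0],"dp": [0.16,0.24,-0.28],"hand": 1}
    - {"rotation": [0,0,0],"dp": [0.22,0.33,-0.28],"hand": 1}
    - {"rotation": [0,0,0],"dp": [0.28,0.42,-0.28],"hand": 1}
    - {"rotation": [0,0,0],"dp": [0.324,0.488,-0.28],"hand": 1}
    - {"rotation": [0,0,0],"dp": [0.324,0.488,-0.28],"hand": 1}
    - {"rotation": [0,0,0],"dp": [0.324,0.488,-0.28],"hand": 1}

```text
time: 19.98
ee_pos: [0.598, -0.1504, 0.2009]
orientation: [1.0, -0.0, -0.0, -0.0]
contact_force: [-0.3, 0.5, -1.1]
width: 0.0311
finger_force: 40.6
```

```bash
python3 d.py g10 .5985 -.151 .24 .634 -.215 .1 .634 -.09 .1 .67 -.152 .1 .563 -.0898 .1 .563 -.2118 .1;python3 t.py g10
python3 - <<'E'
from h import *
im=read_camera('top');cv2.imwrite('pics/top1.png',im)
E
```

```text
20.025 [ 0.598  -0.15    0.2013] 0.030818673500652635 40.63852608203888 [ 0.1  0.3 -1.8] [-0.3   0.13  1.24  0.    1.77  1.27]
[ 0.60125 -0.15175  0.0155 ]
[ 0.63425 -0.21475  0.01605]
[ 0.63525 -0.08925  0.01565]
[ 0.66975 -0.15125  0.0157 ]
[ 0.56325 -0.08855  0.0155 ]
[ 0.56075 -0.21005  0.0172 ]
(array([ 0.59725, -0.15125,  0.11105], dtype=float32), array([ 0.59875   , -0.15075001,  0.10744999], dtype=float32))
```

View pics/g10.png

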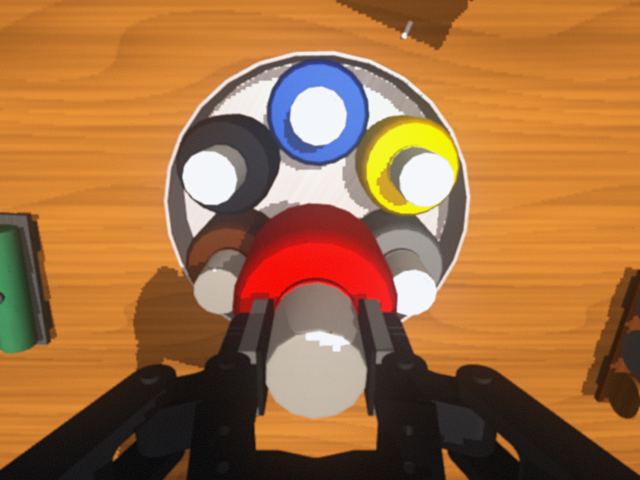

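All six ring jars stand in place: blue (317,113), black (228,163), yellow (410,165), with brown and grey below. The middle is clear, so I'm lowering red.

Emit:
step_arm:
  motion:
    - {"rotation": [0,0,0],"dp": [0,0,0.07],"hand": 1}
    - {"rotation": [0,0,0],"dp": [0,0,0.12],"hand": 1}
    - {"rotation": [0,0,0],"dp": [0,0,0.15],"hand": 1}
    - {"rotation": [0,0,0],"dp": [0,0,0.15],"hand": 1}

```text
time: 20.58
ee_pos: [0.5976, -0.15, 0.1254]
orientation: [1.0, 0.0, -0.001, -0.0]
contact_force: [0.2, 0.1, -1.2]
width: 0.031
finger_force: 40.6
```

Emit:
step_arm:
  motion:
    - {"rotation": [0,0,0],"dp": [0,0,0.04],"hand": 1}
    - {"rotation": [0,0,0],"dp": [0,0,0.08],"hand": 1}
    - {"rotation": [0,0,0],"dp": [0,0,0.105],"hand": 1}
    - {"rotation": [0,0,0],"dp": [0,0,0.122],"hand": 1}
    - {"rotation": [0,0,0],"dp": [0,0,0.122],"hand": 1}
    - {"rotation": [0,0,0],"dp": [0,0,0.122],"hand": 1}

```text
time: 21.32
ee_pos: [0.5989, -0.1505, 0.0673]
orientation: [1.0, 0.0, 0.001, -0.0]
contact_force: [-3.1, 2.7, 6.6]
width: 0.0307
finger_force: 41.6
```

Red is down at the expected height of 0.0673. Releasing, retreating and checking.

Emit:
step_arm:
  motion:
    - {"rotation": [0,0,0],"dp": [0,0,0],"hand": 0.4}
    - {"rotation": [0,0,0],"dp": [0,0,0],"hand": 0.4}
    - {"rotation": [0,0,0],"dp": [0,0,-0.08],"hand": 0.4}
    - {"rotation": [0,0,0],"dp": [0,0,-0.2],"hand": 0.4}
    - {"rotation": [0,0,0],"dp": [0,0,-0.32],"hand": 0.4}
    - {"rotation": [0,0,0],"dp": [-0.06,0,-0.44],"hand": 0.4}
    - {"rotation": [0,0,0],"dp": [-0.12,0,-0.52],"hand": 0.4}
    - {"rotation": [0,0,0],"dp": [-0.12,0,-0.52],"hand": 0.4}
    - {"rotation": [0,0,0],"dp": [-0.12,0,-0.52],"hand": 0.4}

```text
time: 22.45
ee_pos: [0.5385, -0.1509, 0.3246]
orientation: [1.0, -0.0, -0.0, -0.0]
contact_force: [1.3, -0.2, -0.0]
width: 0.051
finger_force: 0.0
```

```bash
python3 d.py g11 .5985 -.151 .1 .634 -.215 .1 .634 -.09 .1 .67 -.152 .1 .563 -.0898 .1 .563 -.2118 .1 .527 -.1505 .1;python3 t.py g11
```

```text
22.5 [ 0.5385 -0.1508  0.3233] 0.05127806465190223 0.0 [ 0.4 -1.4 -0.2] [-0.33  0.02  1.14  0.    1.98  1.24]
[ 0.59725 -0.15075  0.01585]
[ 0.63425 -0.21375  0.01605]
[ 0.63475 -0.08925  0.0155 ]
[ 0.66875 -0.15175  0.01535]
[ 0.56325 -0.08905  0.0155 ]
[ 0.56175 -0.21055  0.0154 ]
[ 0.52625 -0.15075  0.0154 ]
(array([ 0.59725, -0.15125,  0.1098 ], dtype=float32), array([ 0.59775   , -0.15075001,  0.1068    ], dtype=float32))
```

View pics/g11.png

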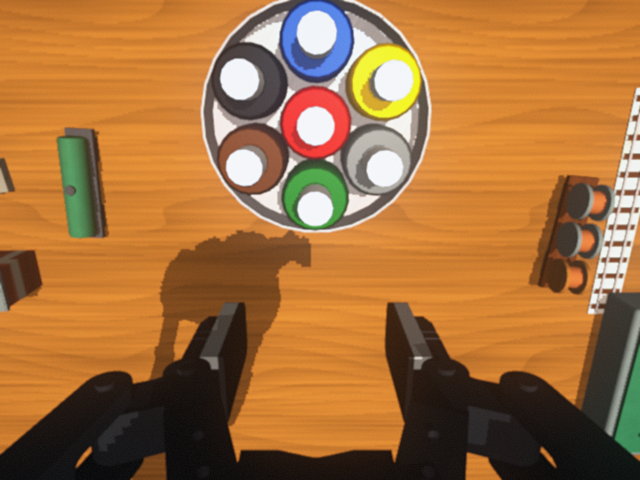

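The tin now shows red in the middle at (315,124), with blue, yellow, grey, green, brown and black upright round it. All of them are within 73 mm of the axis, and nothing else has moved.

```bash
python3 -c "
from workcell import job_done
print(job_done())"
```

```text
the job is handed in; nothing more can be done
None
```

All seven jars stand upright in the tin, red in the middle and six round it, and the job was handed in at about 22.5 s of the 72 s allowed; the hand-in returned no verdict.

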